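Hold the key-hook clip open around the card

TASK

Squeeze the handles of the yellow and black spring clip to open it and lift it off its parking fin, then turn it so that the red hook on its yellow jaw faces the brass-studded side of the marble card stand, and hold it wide open around the middle of the blue card's top edge, both jaw tips well down on either side of the card but clip and card not touching, so that I can slip a ticket in. Finish while still holding the clip squeezed open there; do not let it go. Do not shift the card stand, and leave the bowl, car fob, torch and padlock where they are.

Things in the scene. Friction and masses are not known exactly. Their poses are not given: they have to be found in the camera images.
- dock: Pale plastic parking dock, fixed to the ledge: base 70 x 50 x 8 mm (x, y, z) with an upright fin 36 x 3 mm standing 32 mm above the base, along the dock's x axis. Origin: centre of the underside. The clip starts clamped upright astride the fin, its jaw tips 8 mm above the base.
- clip: Spring clip like a clothes peg, about 60 g, standing jaws down, handles up; 94 mm tall, 24 mm wide along x. Origin: between the jaw tips at their underside when shut; z up, x along the hinge, +y to the yellow lever with the red hook (axes fixed to that lever); black lever on the -y side. Hinge barrel 30 mm long, 48 mm above the origin. Jaws 7 mm thick; hook juts 27 mm out in y, 17 to 32 mm up.
- yellow_handle_end (a point): Centre of the round end (radius 4 mm, 24 mm long along the clip's x) of the yellow handle, 90 mm above the clip's origin and 23 mm to +y. The handles spread upwards in a V, 54 mm over the outside when shut: pinch both ends from above, along the clip's y. Each lever stays on its own side, so squeezing the handles spreads the jaws.
- black_handle_end (a point): The same for the black handle, 23 mm to -y.
- clip_arm (a joint): Hinge angle between the levers: 0 when shut on 3 mm, grows as the jaws open, stop at 0.65 rad. Handles squeezed to 28 mm outside: about 0.58 rad, jaw tips 30 mm apart. About 2.5 N at the handles starts it, 7 N opens it fully. Both levers swing equally in the hand; relative to the hinge, jaw tips rise 2 mm and handle ends 5 mm.
- hook_jaw_tip (a point): Inner lower edge of the yellow (hook) jaw, mid width.
- plain_jaw_tip (a point): Inner lower edge of the black (plain) jaw, mid width.
- stand: Loose card stand, 0.8 kg: marble block 110 x 60 x 30 mm (x, y, z) with a stiff blue card standing upright along its x axis: 90 mm wide, 3 mm thick, top edge 110 mm above the ledge. Origin at the centre of the underside, z up. Brass studs on the top and the side of the block, with white bars on that face of the card, mark the +y side.
- card_top (a point): Middle of the card's top edge, 110 mm above the stand's origin; axes as the stand's.
- bowl: Grey stoneware key bowl, 120 mm across, 50 mm high, origin centre of underside; bystander.
- fob: Black car fob, 70 x 36 x 14 mm, origin centre of underside; bystander.
- torch: Yellow plastic torch lying down, 120 mm long, 32 mm thick, origin centre of underside; bystander.
- padlock: Brass padlock lying flat, body 40 x 45 x 18 mm plus steel shackle, origin centre of the body's underside; bystander.
Not all that is in view belongs to the job. Of the things shaped like the dock, the white one is meant.

How it is judged:
On the way:
1. the clip is squeezed open by the fingers and lifted clear of the parking fin (value of joint clip_arm above 0.2 rad and contact force between the fingers and clip above 1 N and contact force between clip and dock below 0.1 N and height (world z) of each of plain_jaw_tip, hook_jaw_tip above 0.04 m), for 0.2 s.
At the end, for the whole second after the job is handed in: Fingers hold the clip still, hinge over 0.4 rad, under 0.3 N on the stand; hook jaw on the studded side, plain jaw opposite; tips at least 6 mm below the card edge, within 20 mm of its middle, over 3 mm off its mid plane; hinge within 0.3 rad of the card; stand upright, moved under 15 mm (value of joint clip_arm above 0.4 rad and contact force between the fingers and clip above 1 N and contact force between clip and stand below 0.3 N and y of hook_jaw_tip in the frame of card_top above 0.003 m and y of plain_jaw_tip in the frame of card_top below -0.003 m and z of each of hook_jaw_tip, plain_jaw_tip in the frame of card_top below -0.006 m and x of hook_jaw_tip in the frame of card_top between -0.02 and 0.02 m and x of plain_jaw_tip in the frame of card_top between -0.02 and 0.02 m and angle between the x axis of clip and the x axis of stand, either way round below 0.3 rad and linear speed of clip below 0.03 m/s and angle between stand's own z axis and vertical below 0.05 rad and distance of stand from where it was at the start of the episode below 0.015 m); the arm keeps its last pose, push and grip.
It fails at once if the card stand is shifted more than 15 mm or tipped (distance of stand from where it was at the start of the episode above 0.015 m or angle between stand's own z axis and vertical above 0.2 rad).
It fails at once if the bowl, fob, torch or padlock is moved more than 20 mm (distance of any of bowl, fob, torch, padlock from where it was at the start of the episode above 0.02 m).
It also fails if it takes over 35 s, if anything falls off the work surface, if the arm or the gripper's body presses on something with over 40 N, if the wrist force passes 120 N, or if a joint passes its speed limit or range.

ROBOT

A 6-joint arm with a two-finger parallel gripper is mounted at the origin on the work surface. World frame = base frame: x ahead of the robot, y to its left, z up, the work surface at z = 0. Lengths are in m, angles in rad, forces in N, time in s.
With the tool pointing down it reaches from about 0.35 to 0.975 m from the base axis. Payload 7.1 kg.
Tool frame: the origin (TCP) lies midway between the tips of the shut fingers; the grasp point (between the pads) lies 19 mm behind it; z points along the fingers, y is the direction in which the jaws open and shut (so a half turn about z gives the same grasp; the last joint's range is limited). The gripper opens to 88 mm and grips with 3 to 60 N. Pads are 20 mm wide; open, the fingers measure 115 mm over their backs; the gripper's body (75 mm by 178 mm) begins 61 mm behind the grasp point.
Start: joints at [1.097, 0.423, 1.63, -0, 1.089, -0.019], TCP at [0.275, 0.561, 0.195] pointing down, gripper open.
Joint ranges: [-3, 3], [-0.9, 2.11], [0.09, 2.58], [-1.31, 4.45], [0.11, 2.69], [-2.54, 2.54]. Speed limits (rad/s): [2.39, 2.39, 3.01, 3.14, 3.14, 3.14].

INTERFACE

Orientations are given as a unit quaternion [w, x, y, z].
In Python, from station import get_state, cams, sign_off gives the robot as it stands.
- The arm moves only by the tool jog_arm, never from a script. Its argument "moves" is text: rows parted by semicolons, each of 7 numbers parted by spaces: the shift along the tool's x, y, z in mm, then the turn, a rotation vector about the tool's x, y, z in degrees, then the opening, from -1 (shut) to 1 (fully open). In form: tx ty tz rx ry rz hand; .... A call has 1 to 8 rows; each row shifts and turns the commanded pose from where the row before left it, along the tool's axes as they then stand; what a row does not reach is not made up. A row lasts 1/10 s, in which the tool goes at most 50 mm and 8.59 degrees, less where a joint would pass 70% of its speed; a pose out of reach is approached as far as the arm can. A call with a gripper value outside its range is refused whole. The fingers move at their own pace and stop on an object; "grip_force" is the grip in N (left out, the last holds). Time passes only in rows, so rows that do not move let the fingers close. It gives the time, the measured TCP pose, the force and the opening at its end, in the units of the state.
- get_state(): the state, without advancing time (a new reading comes with each control period).
- cams.camera(name): name is "scene" or "top" or "wrist"; returns a dict with "image" (400x640x3 uint8, blue, green, red), "depth" (400x640 float32, m along the optical axis (not along the pixel's ray), 0 where there is no reading), "K" (3x3 intrinsics, pixels), "eye" and "orientation" of the camera in the world. Camera axes: x right, y down, z forward; pixel columns grow to the right and rows downward; lengths in m; the calibration is good to about 2 mm. The wrist camera is an equidistant fisheye: a pixel r from the principal point sees the ray r / f radians off the axis. A picture is of the moment at which its call begins.
- sign_off(): hands the job in, once; it reports no verdict.
The state is a dict: "clock": time; "joint_pos": joint angles; "joint_vel": joint speeds; "joint_efforts": joint torques, N m; "eef_pos": TCP position; "tool_rot": TCP orientation; "contact_force": force on the tool from outside, world axes, zero at the start; "moment": the same for the moment, N m; "width": opening from 0.0 (shut) to 1.0 (fully open).
Only numpy, scipy, OpenCV 4.12 (cv2) and the standard library are available. Lean on these libraries where they do the work, as an engineer would, in place of code of your own. Each camera call takes 0.05 s, during which the arm holds its last target.

## Working session

There is one attempt and no reset: what is moved stays moved. The work goes in short steps, Python scripts to look and compute and a tool call to move; the robot and the scene stay as the last step left them, time stands still between calls to the robot, and variables do not carry over. Pictures are saved under pics/ and viewed, and the job is handed in when it is done.

Besides the shell and the picture viewer there is one more tool, called after "Call:" as name(argument=value, ...) on one line, values as JSON. jog_arm: Moves the arm, as the interface text tells. Its arguments: {"type":"object","properties":{"moves":{"type":"string"},"grip_force":{"type":"number"}},"required":["moves"]}

```bash
ls; mkdir -p pics
cat > h.py <<'E'
import numpy as np, cv2
from scipy.spatial.transform import Rotation as R
from station import get_state, cams, sign_off
def rot(q): return R.from_quat([q[1],q[2],q[3],q[0]])
def grab(name):
    c=cams.camera(name); np.savez(f'{name}.npz',**{k:np.array(v) for k,v in c.items()}); return c
def load(name): return dict(np.load(f'{name}.npz'))
def pts(c):
    K=c['K'];d=c['depth'];v,u=np.mgrid[:d.shape[0],:d.shape[1]]
    P=np.stack([(u-K[0,2])/K[0,0]*d,(v-K[1,2])/K[1,1]*d,d],-1)
    return P@rot(c['orientation']).as_matrix().T+c['eye']
E
python3 - <<'E'
from h import *
for n in ['scene','top','wrist']:
    c=grab(n); cv2.imwrite(f'pics/{n}0.png',c['image']); print(n,c['K'].tolist() if hasattr(c['K'],'tolist') else c['K'],c['eye'],c['orientation'])
print(get_state())
E
```

```text
pics
scene [[428.5033251578077, 0.0, 319.37659516820577], [0.0, 428.5033251578077, 200.39476282044427], [0.0, 0.0, 1.0]] [1.16613572 0.44008584 0.57834973] [-0.21120535  0.4001866   0.78515223 -0.42282262]
top [[487.7899288020864, 0.0, 325.97470771501236], [0.0, 487.7899288020864, 197.39282981157564], [0.0, 0.0, 1.0]] [0.49841601 0.01688307 1.21137793] [ 0.02028075 -0.70235281  0.71143025 -0.01249875]
wrist [[309.70691628693146, 0.0, 314.48623561896426], [0.0, 309.70691628693146, 204.86915680287984], [0.0, 0.0, 1.0]] [0.21543551 0.58980264 0.38397827] [0.10276728 0.84226685 0.5253666  0.06336693]
{'clock': 0.15, 'joint_pos': array([ 1.09701180e+00,  4.23625710e-01,  1.63052599e+00, -6.51883677e-07,
        1.08859707e+00, -1.89849437e-02]), 'joint_vel': array([ 0.00091285, -0.00398768, -0.00214305,  0.0002663 , -0.00051726,
       -0.00138268]), 'joint_efforts': array([-6.61843410e-05, -5.44986856e+01, -2.73919398e+01,  6.43247226e-02,
        2.05035164e-02, -3.81217660e-05]), 'eef_pos': array([0.27430446, 0.56106309, 0.19430047]), 'tool_rot': array([-1.40709016e-04,  2.25444833e-01,  9.74255764e-01, -5.60675121e-04]), 'contact_force': array([-0.52558577,  0.42181291, -0.11402712]), 'moment': array([-0.0014002 ,  0.01210957, -0.04996815]), 'width': 0.9997904336019094}
```

View pics/scene0.png

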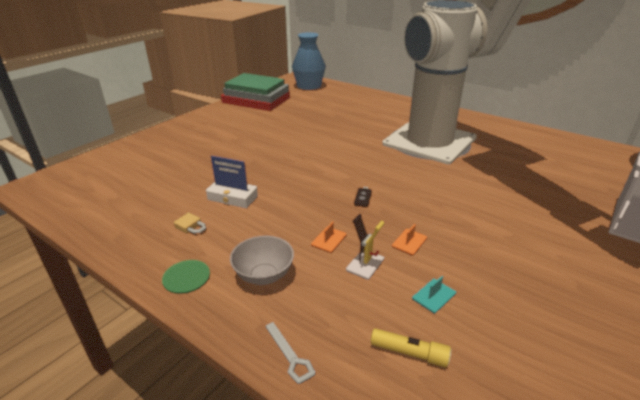

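View pics/top0.png

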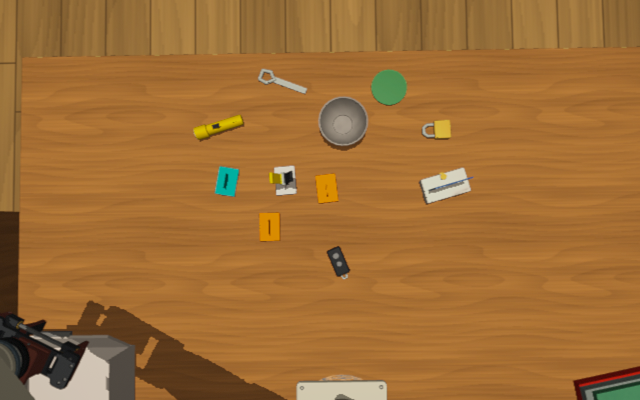

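View pics/wrist0.png

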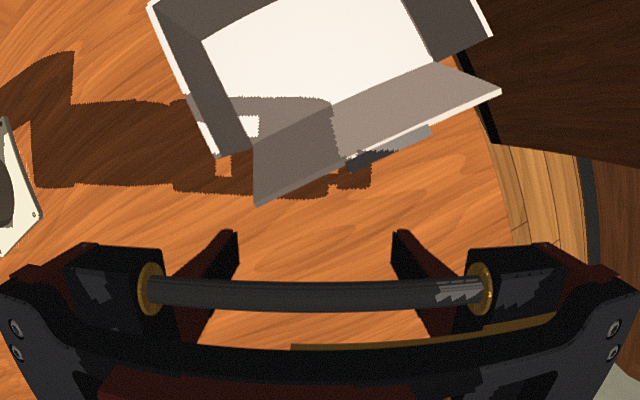

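The scene view shows the clip on the white dock at (368,245) and the stand at (230,182). In the top view the clip is at (285,178), with its yellow side to the left (+y). The stand is at (445,185), with its studs on the far (+x) side. The wrist view shows a white open box near the gripper. Next I'll measure these.

Run:
```python
from h import *
t=load('top');s=load('scene')
a=cv2.resize(t['image'][140:220,230:330],None,fx=4,fy=4,interpolation=cv2.INTER_CUBIC)
b=cv2.resize(t['image'][140:220,400:500],None,fx=4,fy=4,interpolation=cv2.INTER_CUBIC)
c=cv2.resize(s['image'][200:285,330:420],None,fx=4,fy=3.76,interpolation=cv2.INTER_CUBIC)[:320,:400]
d=cv2.resize(s['image'][140:220,190:290],None,fx=4,fy=4,interpolation=cv2.INTER_CUBIC)
cv2.imwrite('pics/crop.png',np.vstack([np.hstack([a,b]),np.hstack([c[:,:400] if c.shape[1]>=400 else np.pad(c,((0,0),(0,400-c.shape[1]),(0,0))),d])])[:600])
P=pts(t)
def summ(name,sl,zlo,zhi=1):
    Q=P[sl].reshape(-1,3);im=t['image'][sl].reshape(-1,3)
    m=(Q[:,2]>zlo)&(Q[:,2]<zhi);Q2=Q[m][:,:2].astype(np.float32)
    if len(Q2)<5: print(name,len(Q2));return
    r=cv2.minAreaRect(Q2);print(name,len(Q2),'mean',Q2.mean(0).round(4),'rect',np.round(r[0],4),np.round(r[1],4),round(r[2],2),'z',Q[m][:,2].min().round(4),np.median(Q[m][:,2]).round(4),Q[m][:,2].max().round(4))
S=np.s_[160:210,412:480]
summ('block',S,.02,.045);summ('card',S,.06,.13)
C=np.s_[160:202,262:304]
for lo,hi in [(.004,.02),(.02,.05),(.05,.09),(.08,.12)]: summ(f'clip{lo}',C,lo,hi)
hsv=cv2.cvtColor(t['image'],cv2.COLOR_BGR2HSV)
yel=cv2.inRange(hsv,(20,120,80),(35,255,255))>0
red=(cv2.inRange(hsv,(0,150,60),(6,255,255))>0)
blk=hsv[...,2]<50
for n,m in [('yel',yel),('blk',blk)]:
    mm=np.zeros_like(m);mm[C]=m[C];v,u=np.nonzero(mm);q=P[mm];print(n,len(u),u.min(),u.max(),v.min(),v.max(),q.mean(0).round(4),q[:,2].max());k=q[q[:,2]>.085];print('  high',len(k),k.min(0).round(4),k.max(0).round(4),k.mean(0).round(4))
mm=np.zeros_like(yel);mm[S]=yel[S];print('studs',P[mm].mean(0).round(4))
for nm,sl in [('box',np.s_[300:400,0:140])]:
    q=P[sl].reshape(-1,3);q=q[q[:,2]>.03];print(nm,q.min(0),q.max(0),np.percentile(q[:,2],[10,50,90,99]))
for nm,u,v in [('fob',338,262),('bowl',343,122),('torch',218,127),('padlock',440,130),('or1',327,188),('or2',270,227)]: print(nm,P[v,u].round(3))
```

```text
block 1070 mean [ 0.5793 -0.2573] rect [ 0.5803 -0.2584] [0.0613 0.1105] 15.62 z 0.0203 0.0298 0.039
card 66 mean [ 0.5788 -0.2551] rect [ 0.5798 -0.2582] [0.0034 0.0899] 15.64 z 0.0627 0.1087 0.1145
clip0.004 390 mean [0.5952 0.1325] rect [0.598  0.1387] [0.0998 0.1022] 89.31 z 0.004 0.0077 0.0178
clip0.02 8 mean [0.5852 0.1278] rect [0.5851 0.1271] [0.0032 0.0105] 28.99 z 0.0206 0.0384 0.043
clip0.05 147 mean [0.5978 0.1329] rect [0.5987 0.1308] [0.0287 0.032 ] 1.65 z 0.0503 0.0722 0.0895
clip0.08 164 mean [0.5973 0.1339] rect [0.5984 0.1321] [0.0243 0.0537] 4.47 z 0.08 0.1 0.1148
yel 139 269 281 172 183 [0.5963 0.1457 0.0958] 1.211377929277462
  high 83 [0.4984 0.0169 0.0854] [0.6087 0.1578 1.2114] [0.5948 0.1491 0.1136]
blk 68 285 292 172 184 [0.5974 0.1158 0.093 ] 0.11251734351297227
  high 46 [0.5875 0.1053 0.0854] [0.6084 0.1187 0.1125] [0.5976 0.1125 0.1022]
studs [ 0.6031 -0.2534  0.0307]
box [0.07949886 0.01688307 0.03007692] [0.49841601 0.69728838 1.21137793] [0.08003142 0.34301325 0.53699594 1.21137793]
fob [0.396 0.002 0.016]
bowl [ 0.742 -0.015  0.003]
torch [0.729 0.292 0.029]
padlock [ 0.716 -0.252  0.021]
or1 [0.578 0.027 0.006]
or2 [0.483 0.169 0.009]
```

View pics/crop.png

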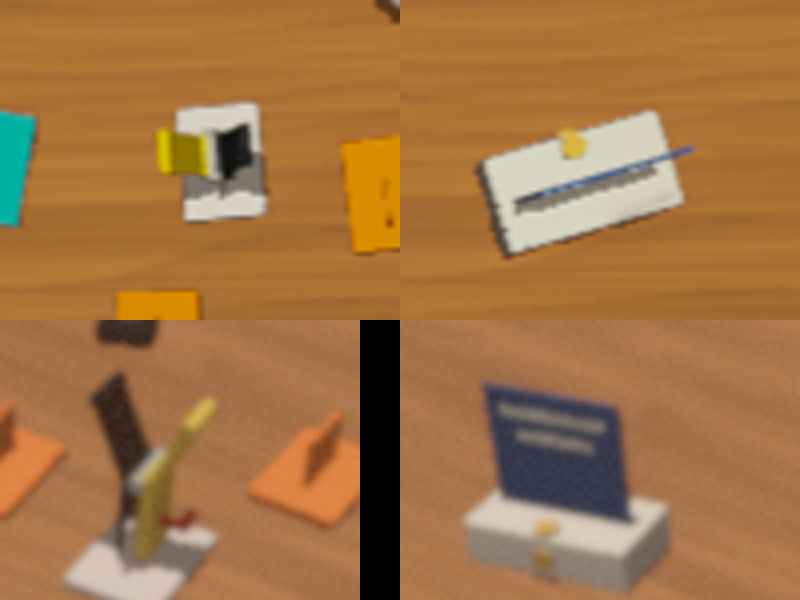

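Measured positions:
- **Clip:** centre about (0.598, 0.132), yaw about 4.5°, yellow side towards world +y.
- **Card:** centre (0.580, -0.258), with the studded side facing 15.6°.

I'll raise the arm and yaw by +30.6° (tool rz negative) first.

Call:
jog_arm(moves="0 0 -30 0 0 0 1; 0 0 -35 0 0 0 1; 0 0 -35 0 0 0 1; 0 0 0 0 0 -7.7 1; 0 0 0 0 0 -7.7 1; 0 0 0 0 0 -7.7 1; 0 0 0 0 0 -7.5 1; 0 0 0 0 0 0 1", grip_force=15)

```text
clock: 0.95
eef_pos: [0.2744, 0.5612, 0.2946]
tool_rot: [-0.0, -0.04, 0.999, -0.0]
contact_force: [0.0, -0.8, -0.2]
width: 1.0
```

```bash
cat >> h.py <<'E'
def delta(target,yaw_y):
    s=get_state();r=rot(s['tool_rot']);y=r.apply([0,1,0]);z=r.apply([0,0,1])
    print('clock',s['clock'],'tcp',s['eef_pos'].round(4),'yaw_y',np.degrees(np.arctan2(y[1],y[0])).round(2),'z',z.round(4),'w',round(s['width']*88,1),'F',s['contact_force'].round(2))
    print('tool shift mm',(1000*r.inv().apply(np.array(target)-s['eef_pos'])).round(1),'rz',round(float(np.degrees(np.arctan2(y[1],y[0]))-yaw_y),2))
E
python3 -c "
from h import *
delta([.5984,.1321,.20],94.5)"
```

```text
clock 0.95 tcp [0.2744 0.5612 0.2946] yaw_y 94.61 z [-3.e-04 -5.e-04 -1.e+00] w 88.0 F [ 0.04 -0.77 -0.2 ]
tool shift mm [-288.5 -453.7   94.7] rz 0.11
```

Call:
jog_arm(moves="-18 -28 0 0 0 0 1; -24 -38 0 0 0 0 1; -24 -38 0 0 0 0 1; -24 -38 0 0 0 0 1; -24 -38 0 0 0 0 1; -24 -38 0 0 0 0 1; -24 -38 0 0 0 0 1; -24 -38 0 0 0 0 1")

```text
clock: 1.75
eef_pos: [0.484, 0.2815, 0.2949]
tool_rot: [-0.0, -0.038, 0.999, 0.0]
contact_force: [0.5, 0.6, 0.4]
width: 1.001
```

Call:
jog_arm(moves="-24 -38 0 0 0 0 1; -24 -38 0 0 0 0 1; -24 -38 10 0 0 0 1; -18 -28 15 0 0 0 1; -12 -18 25 0 0 0 1; 0 0 20 0 0 0 1; 0 0 0 0 0 0 1; 0 0 0 0 0 0 1")

```text
clock: 2.55
eef_pos: [0.5974, 0.1318, 0.2249]
tool_rot: [-0.0, -0.039, 0.999, -0.0]
contact_force: [1.0, -0.2, 0.6]
width: 1.002
```

Run:
```python
from h import *
delta([.5984,.1321,.20],94.5)
c=grab('wrist');cv2.imwrite('pics/wrist1.png',c['image']);c=grab('scene');cv2.imwrite('pics/scene1.png',cv2.resize(c['image'][120:300,270:470],None,fx=3,fy=3))
```

```text
clock 2.55 tcp [0.5974 0.1318 0.2249] yaw_y 94.43 z [-8.e-04 -1.e-04 -1.e+00] w 88.2 F [ 1.01 -0.18  0.6 ]
tool shift mm [-1.1  0.2 24.9] rz -0.07
```

View pics/wrist1.png

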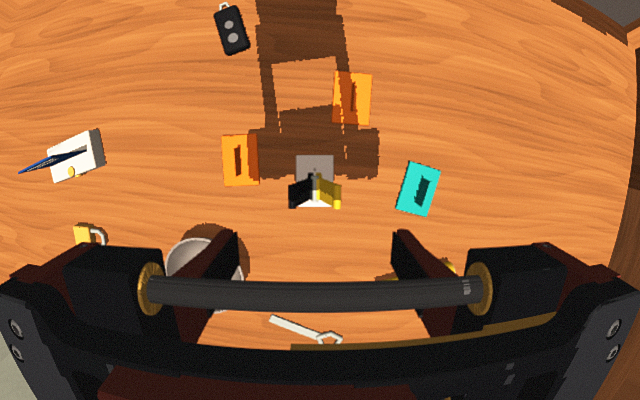

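View pics/scene1.png

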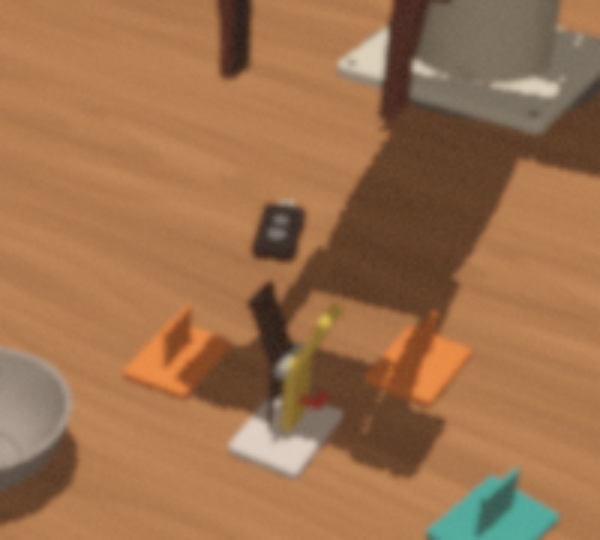

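The wrist view shows the clip centred between the fingers (u≈315, and the finger midline is 314.5). I'll descend to TCP z of about 0.086.

Call:
jog_arm(moves="-1 0 20 0 0 0 1; 0 0 30 0 0 0 1; 0 0 30 0 0 0 1; 0 0 25 0 0 0 1; 0 0 20 0 0 0 1; 0 0 14 0 0 0 1; 0 0 0 0 0 0 1; 0 0 0 0 0 0 0.4")

```text
clock: 3.45
eef_pos: [0.5992, 0.1322, 0.0869]
tool_rot: [0.001, -0.04, 0.999, 0.0]
contact_force: [-0.7, 0.3, 0.5]
width: 0.944
```

Call:
jog_arm(moves="0 0 0 0 0 0 0.25; 0 0 0 0 0 0 0.15; 0 0 0 0 0 0 0.05; 0 0 0 0 0 0 -0.05; 0 0 0 0 0 0 -0.15; 0 0 0 0 0 0 -0.25; 0 0 0 0 0 0 -0.35; 0 0 0 0 0 0 -0.4")

```text
clock: 4.25
eef_pos: [0.5986, 0.1318, 0.0858]
tool_rot: [-0.0, -0.04, 0.999, -0.0]
contact_force: [0.0, 0.3, -0.5]
width: 0.307
```

Call:
jog_arm(moves="0 0 0 0 0 0 -0.4; 0 0 0 0 0 0 -0.4; 0 0 0 0 0 0 -0.4")

```text
clock: 4.55
eef_pos: [0.5985, 0.1318, 0.0858]
tool_rot: [-0.0, -0.04, 0.999, -0.0]
contact_force: [-0.7, 0.6, -1.2]
width: 0.304
```

Run:
```python
from h import *
delta([.5984,.1321,.20],94.5)
c=grab('wrist');cv2.imwrite('pics/wrist2.png',cv2.resize(c['image'][80:300,180:450],None,fx=2.5,fy=2.5));c=grab('scene');cv2.imwrite('pics/scene2.png',cv2.resize(c['image'][160:300,310:450],None,fx=4,fy=4))
```

```text
clock 4.55 tcp [0.5985 0.1318 0.0858] yaw_y 94.54 z [-1.e-04 -0.e+00 -1.e+00] w 26.7 F [-0.73  0.61 -1.21]
tool shift mm [ 1.000e-01  3.000e-01 -1.142e+02] rz 0.04
```

View pics/wrist2.png

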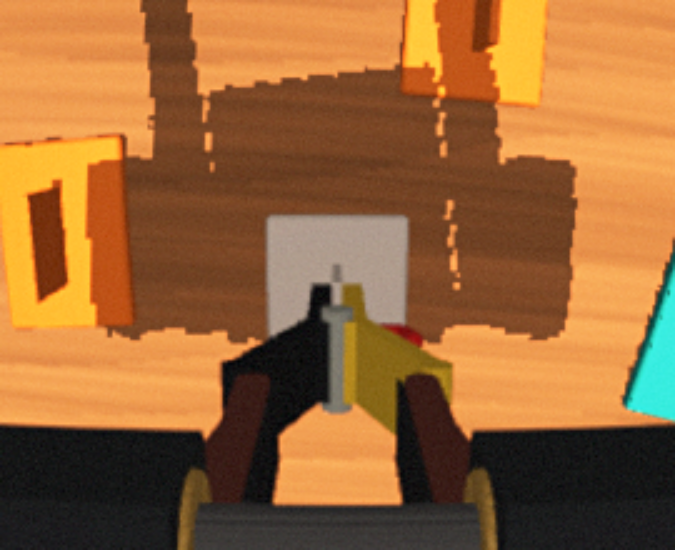

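View pics/scene2.png

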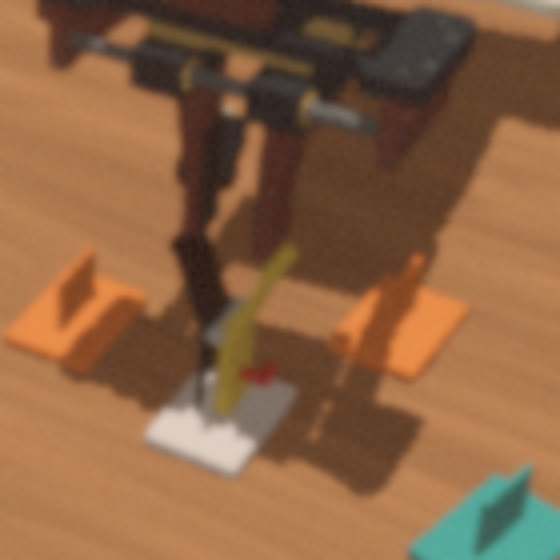

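The fingers closed to 26.7 mm, but the clip still stands spread, so they missed the handles. I'll project the TCP into the views to see why.

Run:
```python
from h import *
def proj(c,p):
    q=rot(c['orientation']).inv().apply(np.array(p)-c['eye']);K=c['K']; return K[:2,:2]@(q[:2]/q[2])+K[:2,2], q[2]
s=load('scene');st=get_state()
r=rot(st['tool_rot']);e=st['eef_pos']
for n,p in [('tcp',e),('f+',e+r.apply([0,.0133,0])),('f-',e-r.apply([0,.0133,0])),('fg+',e+r.apply([0,.0133,-.019])),('yel',[.5966,.155,.106]),('blk',[.6,.109,.106])]: 
    uv,d=proj(s,p); print(n,uv.round(1),((uv-[310,160])*4).round(),d.round(3), s['depth'][int(round(uv[1])),int(round(uv[0]))])
t=grab('top');cv2.imwrite('pics/top2.png',cv2.resize(t['image'][120:240,220:360],None,fx=5,fy=5))
P=pts(s)
for u,v in [(357,222),(355,215),(382,224),(377,220),(375,212)]: print(u,v,P[v,u].round(4),s['image'][v,u])
```

```text
tcp [367.1 230. ] [228. 280.] 0.805 0.9478659
f+ [373.5 232.2] [254. 289.] 0.799 0.7811784
f- [360.8 227.8] [203. 271.] 0.811 0.8088834
fg+ [374.2 224.1] [257. 256.] 0.789 0.7758071
yel [379.2 225.2] [277. 261.] 0.784 0.7767103
blk [356.8 217.5] [187. 230.] 0.805 0.7877571
357 222 [0.6073 0.1141 0.1021] [33 39 51]
355 215 [ 0.4663  0.0256 -0.0006] [ 58  84 133]
382 224 [0.5929 0.1586 0.1081] [ 42 102 128]
377 220 [0.6081 0.1556 0.1249] [39 48 79]
375 212 [0.6101 0.1513 0.1418] [41 50 80]
```

View pics/top2.png

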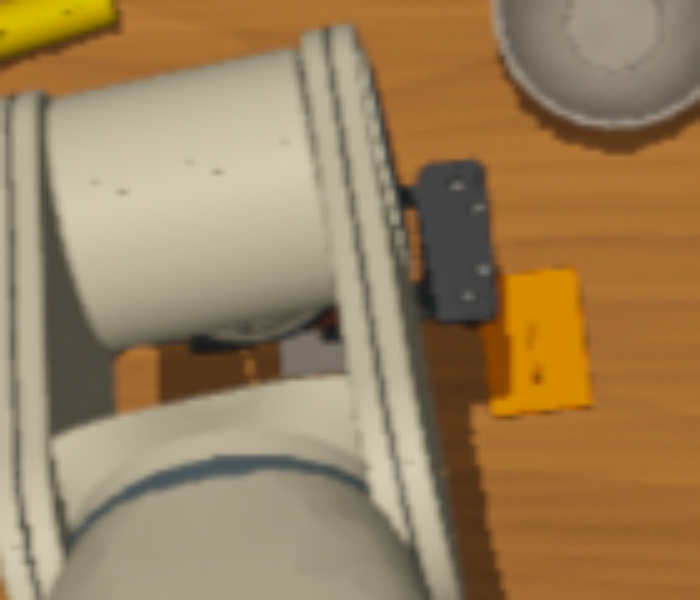

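Run:
```python
from h import *
c=load('scene');P=pts(c)
I=c['image'][195:265,340:400];
cv2.imwrite('pics/sc_big.png',cv2.resize(I,None,fx=8,fy=8,interpolation=cv2.INTER_NEAREST))
hsv=cv2.cvtColor(c['image'],cv2.COLOR_BGR2HSV)
yel=(cv2.inRange(hsv,(22,140,60),(35,255,255))>0);yel[:195]=0;yel[265:]=0;yel[:,:340]=0;yel[:,400:]=0
q=P[yel]
R0=R.from_euler('z',-4.5,degrees=True)
l=R0.apply(q-[.5984,.1321,.016])
for z0 in range(0,110,10):
    k=l[(l[:,2]*1000>=z0)&(l[:,2]*1000<z0+10)]
    if len(k): print(z0,len(k),(1000*np.median(k,0)).round(1),(1000*k.min(0)).round(1),(1000*k.max(0)).round(1))
w=load('wrist');cv2.imwrite('pics/w_big.png',cv2.resize(w['image'][190:310,230:400],None,fx=4.5,fy=4.5,interpolation=cv2.INTER_CUBIC))
```

```text
(no output)
```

View pics/sc_big.png

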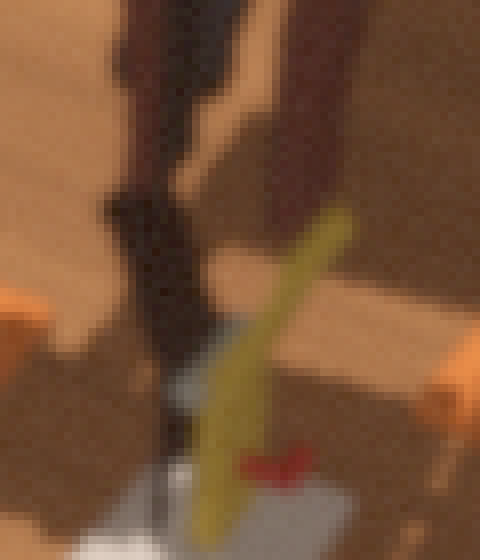

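View pics/w_big.png

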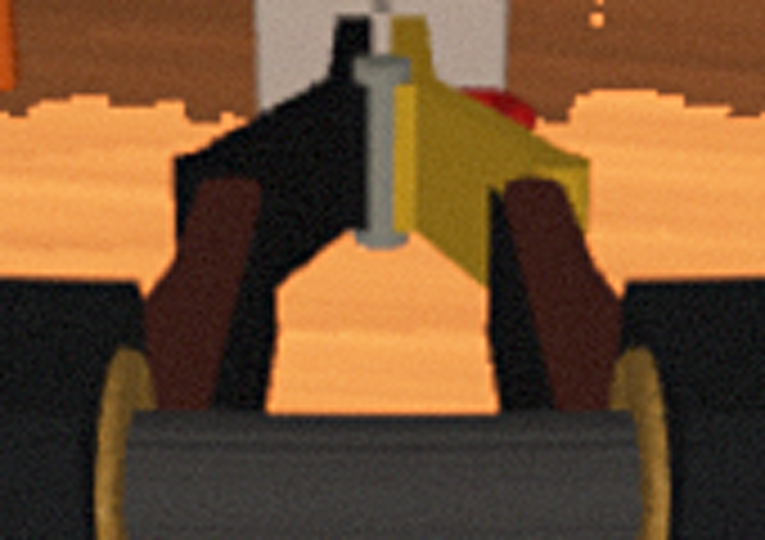

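Run:
```python
from h import *
c=load('scene');P=pts(c)
R0=R.from_euler('z',-4.5,degrees=True)
for u in (375,377,379,381,383):
    for v in range(206,240,3):
        l=R0.apply(P[v,u]-[.5984,.1321,0])*1000; print((u,v),l.round(0),c['image'][v,u])
for u in (355,358,360,362):
    for v in range(200,232,3):
        l=R0.apply(P[v,u]-[.5984,.1321,0])*1000; print((u,v),l.round(0),c['image'][v,u])
```

```text
(375, 206) [ 14.  18. 155.] [40 52 87]
(375, 209) [ 12.  17. 147.] [33 47 79]
(375, 212) [ 13.  18. 142.] [41 50 80]
(375, 215) [ 12.  18. 134.] [35 41 78]
(375, 218) [ 13.  19. 129.] [35 45 79]
(375, 221) [ 12.  19. 122.] [36 42 81]
(375, 224) [ 12.  20. 115.] [36 51 84]
(375, 227) [-123.  -37.   -1.] [ 46  91 122]
(375, 230) [ 15.  22. 105.] [ 53 111 143]
(375, 233) [15. 22. 98.] [ 48 106 136]
(375, 236) [-95. -23.  -2.] [ 64 108 153]
(375, 239) [-85. -18.  -2.] [ 75 115 167]
(377, 206) [ 12.  21. 155.] [35 42 77]
(377, 209) [ 11.  21. 148.] [35 45 79]
(377, 212) [ 10.  21. 141.] [37 43 78]
(377, 215) [ 10.  21. 135.] [36 46 78]
(377, 218) [  9.  21. 127.] [40 47 79]
(377, 221) [ 13.  23. 124.] [35 46 79]
(377, 224) [-136.  -38.   -1.] [37 69 97]
(377, 227) [ 12.  24. 110.] [ 44 103 128]
(377, 230) [ 13.  25. 104.] [ 50 107 137]
(377, 233) [-105.  -23.   -1.] [ 66 111 155]
(377, 236) [-95. -18.  -0.] [ 75 117 171]
(377, 239) [-84. -14.   1.] [ 75 118 174]
(379, 206) [ 10.  24. 155.] [34 44 77]
(379, 209) [ 11.  24. 149.] [34 43 76]
(379, 212) [  7.  23. 140.] [32 43 74]
(379, 215) 
[... 2432 characters left out ...]
 [ 12. -12. 130.] [35 40 59]
(360, 215) [  9. -13. 121.] [34 39 60]
(360, 218) [  9. -12. 115.] [29 41 63]
(360, 221) [ -2. -17.  99.] [28 37 53]
(360, 224) [ -1. -16.  93.] [25 31 47]
(360, 227) [  4. -14.  90.] [28 31 48]
(360, 230) [  7. -12.  86.] [31 35 52]
(362, 200) [  4. -12. 152.] [24 32 48]
(362, 203) [  4. -12. 145.] [29 38 48]
(362, 206) [  3. -12. 138.] [19 24 46]
(362, 209) [  3. -12. 131.] [26 34 51]
(362, 212) [  2. -12. 124.] [25 33 49]
(362, 215) [  0. -12. 116.] [ 44  68 101]
(362, 218) [-140.  -78.   -2.] [ 58  90 136]
(362, 221) [-11. -17.  93.] [30 43 66]
(362, 224) [ -5. -14.  92.] [24 32 50]
(362, 227) [ -2. -12.  87.] [23 31 48]
(362, 230) [  1. -10.  82.] [27 33 52]
```

The finger depth points end at z≈0.114, about 28 mm above the reported TCP, so the fingers closed just above the handles. I'll open again and check where the tips are at that width.

Call:
jog_arm(moves="0 0 0 0 0 0 1; 0 0 0 0 0 0 1; 0 0 0 0 0 0 1; 0 0 0 0 0 0 1; 0 0 0 0 0 0 1; 0 0 0 0 0 0 1; 0 0 0 0 0 0 1; 0 0 0 0 0 0 1")

```text
clock: 5.5
eef_pos: [0.5985, 0.1318, 0.0859]
tool_rot: [-0.0, -0.04, 0.999, -0.0]
contact_force: [0.1, 0.5, 0.6]
width: 0.98
```

```bash
cat > tips.py <<'E'
from h import *
import sys
delta([.5984,.1321,.20],94.5)
c=grab('scene');P=pts(c);s=get_state();r=rot(s['tool_rot'])
L=r.inv().apply((P-s['eef_pos']).reshape(-1,3)).reshape(P.shape)*1000
near=(np.abs(L[...,0])<18)&(np.abs(L[...,1])<62)&(L[...,2]<40)&(L[...,2]>-70)
hsv=cv2.cvtColor(c['image'],cv2.COLOR_BGR2HSV)
for sgn in (1,-1):
  for a in range(5,60,5):
    m=near&(L[...,1]*sgn>a)&(L[...,1]*sgn<=a+5)
    if m.sum()>3:
        k=L[m]; print(sgn,a,m.sum(),'zmax(tool) ',np.sort(k[:,2])[-6:].round(0),'xr',k[:,0].min().round(0),k[:,0].max().round(0))
cv2.imwrite(sys.argv[1],cv2.resize(c['image'][165:285,300:460],None,fx=5,fy=5))
E
python3 tips.py pics/s3.png
```

```text
clock 5.5 tcp [0.5985 0.1318 0.0859] yaw_y 94.54 z [-0. -0. -1.] w 86.2 F [0.05 0.48 0.61]
tool shift mm [ 1.000e-01  3.000e-01 -1.141e+02] rz 0.04
1 5 55 zmax(tool)  [38. 38. 39. 39. 39. 40.] xr -17.0 11.0
1 10 26 zmax(tool)  [28. 29. 30. 30. 32. 35.] xr -14.0 8.0
1 15 17 zmax(tool)  [1. 3. 4. 4. 7. 7.] xr -15.0 5.0
1 20 34 zmax(tool)  [-8. -8. -8. -5. -4. 40.] xr -15.0 11.0
1 25 31 zmax(tool)  [-19. -19. -16.  38.  38.  40.] xr -13.0 10.0
1 40 9 zmax(tool)  [-52. -50. -49. -32. -31. -28.] xr -10.0 -9.0
1 45 51 zmax(tool)  [-33. -32. -30. -29. -29. -27.] xr -13.0 -10.0
1 50 95 zmax(tool)  [-31. -31. -31. -31. -29. -29.] xr -13.0 12.0
1 55 10 zmax(tool)  [-67. -67. -66. -66. -64. -64.] xr -12.0 8.0
-1 5 68 zmax(tool)  [28. 31. 34. 34. 36. 39.] xr -15.0 11.0
-1 10 66 zmax(tool)  [ 7.  7.  8.  8. 10. 13.] xr -14.0 11.0
-1 15 67 zmax(tool)  [-6. -6. -6. -3. -1.  1.] xr -15.0 11.0
-1 20 29 zmax(tool)  [-20. -19. -17. -16. -14. -11.] xr -15.0 10.0
-1 40 131 zmax(tool)  [-29. -29. -28. -28. -27. -27.] xr -14.0 9.0
-1 45 40 zmax(tool)  [-32. -31. -31. -31. -29. -29.] xr -13.0 -10.0
-1 50 14 zmax(tool)  [-46. -42. -39. -37. -33. -32.] xr -13.0 -10.0
```

View pics/s3.png

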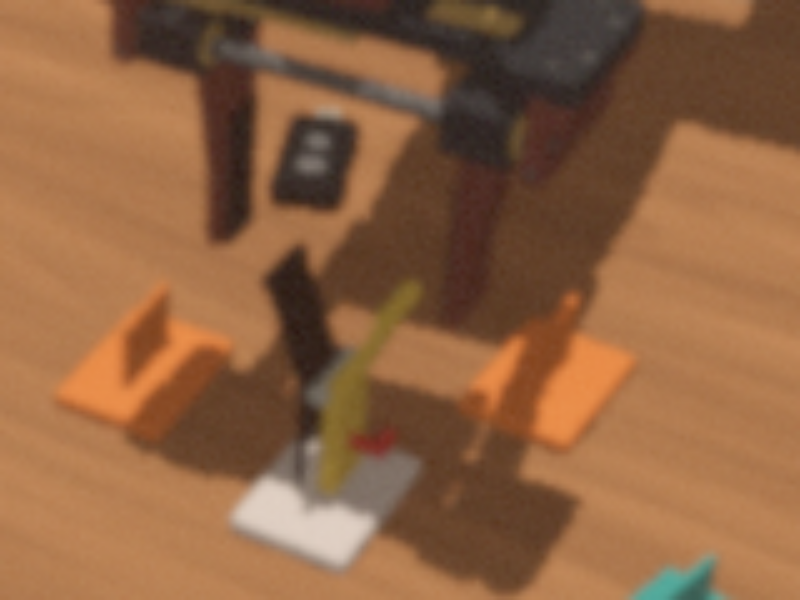

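The fingertips really are about 28 mm above the reported TCP, while sideways they are centred within about 1 mm. I'll check that the bar between the fingers has clearance, then go down 28 mm.

Run:
```python
from h import *
c=load('scene');P=pts(c);s=get_state();r=rot(s['tool_rot'])
for u,v in [(355,178),(366,180),(378,184),(386,187),(395,190),(342,172),(335,172),(420,183)]:
    print(u,v,(r.inv().apply(P[v,u]-s['eef_pos'])*1000).round(0),c['image'][v,u])
```

```text
355 178 [ -29.  -16. -123.] [ 82  89 100]
366 180 [ -29.    5. -126.] [59 65 77]
378 184 [ -28.   26. -124.] [ 98 105 114]
386 187 [ -27.   40. -122.] [85 89 98]
395 190 [ -34.   59. -126.] [40 41 51]
342 172 [ -25.  -43. -125.] [49 70 91]
335 172 [ -33.  -53. -126.] [33 39 53]
420 183 [  19.   82. -119.] [41 48 77]
```

Call:
jog_arm(moves="0 0 7 0 0 0 1; 0 0 7 0 0 0 1; 0 0 7 0 0 0 1; 0 0 7 0 0 0 1; 0 0 0 0 0 0 1")

```text
clock: 6.05
eef_pos: [0.5976, 0.1316, 0.0564]
tool_rot: [-0.001, -0.04, 0.999, -0.0]
contact_force: [0.3, -0.2, 0.6]
width: 1.005
```

```bash
python3 tips.py pics/s4.png
```

```text
clock 6.05 tcp [0.5976 0.1316 0.0564] yaw_y 94.54 z [-2.4e-03 -5.0e-04 -1.0e+00] w 88.5 F [ 0.33 -0.15  0.58]
tool shift mm [  -0.5    0.4 -143.6] rz 0.04
1 5 122 zmax(tool)  [39. 39. 39. 39. 40. 40.] xr -18.0 9.0
1 10 35 zmax(tool)  [20. 22. 24. 34. 36. 39.] xr -15.0 8.0
1 15 27 zmax(tool)  [19. 19. 20. 21. 23. 24.] xr -15.0 5.0
1 20 43 zmax(tool)  [17. 18. 20. 21. 23. 23.] xr -16.0 10.0
1 25 36 zmax(tool)  [10. 11. 13. 16. 17. 18.] xr -15.0 10.0
1 45 47 zmax(tool)  [-32. -29. -28. -28. -28. -27.] xr -13.0 -9.0
1 50 88 zmax(tool)  [-31. -30. -30. -30. -29. -26.] xr -13.0 12.0
1 55 18 zmax(tool)  [-61. -60. -60. -59. -58. -58.] xr -11.0 10.0
-1 5 77 zmax(tool)  [26. 27. 33. 35. 37. 37.] xr -16.0 11.0
-1 10 64 zmax(tool)  [-23. -23. -22. -21. -19. -16.] xr -15.0 11.0
-1 15 70 zmax(tool)  [-36. -36. -36. -32. -31. -29.] xr -15.0 10.0
-1 20 25 zmax(tool)  [-48. -47. -46. -44. -43. -39.] xr -15.0 9.0
-1 25 4 zmax(tool)  [-50. -50. -49. -47.] xr -12.0 7.0
-1 40 110 zmax(tool)  [-30. -30. -29. -28. -28. -27.] xr -13.0 11.0
-1 45 43 zmax(tool)  [-32. -30. -30. -28. -28. -26.] xr -13.0 -8.0
-1 50 19 zmax(tool)  [-42. -40. -35. -33. -29. -27.] xr -13.0 -10.0
```

View pics/s4.png

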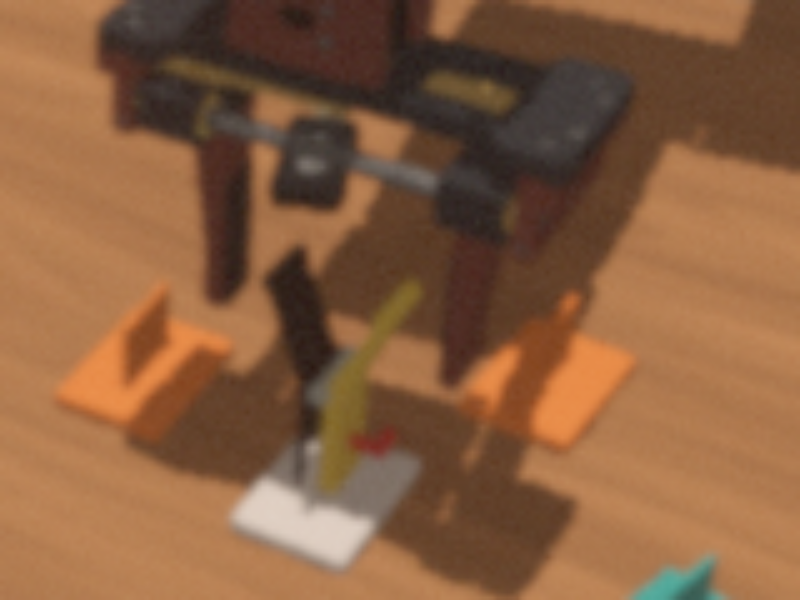

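The tips are now at z≈0.086 on both sides of the handles. Closing.

Call:
jog_arm(moves="0 0 0 0 0 0 0.45; 0 0 0 0 0 0 0.25; 0 0 0 0 0 0 0.1; 0 0 0 0 0 0 0; 0 0 0 0 0 0 -0.1; 0 0 0 0 0 0 -0.2; 0 0 0 0 0 0 -0.3; 0 0 0 0 0 0 -0.4")

```text
clock: 6.9
eef_pos: [0.5985, 0.1317, 0.0578]
tool_rot: [-0.0, -0.04, 0.999, -0.0]
contact_force: [0.7, 0.4, -0.9]
width: 0.32
```

Call:
jog_arm(moves="0 0 0 0 0 0 -0.4; 0 0 0 0 0 0 -0.4; 0 0 0 0 0 0 -0.4")

```text
clock: 7.2
eef_pos: [0.5985, 0.1318, 0.0578]
tool_rot: [-0.0, -0.04, 0.999, -0.0]
contact_force: [0.2, 0.6, -0.5]
width: 0.305
```

```bash
python3 tips.py pics/s5.png
python3 - <<'E'
from h import *
c=grab('wrist');cv2.imwrite('pics/wrist5.png',cv2.resize(c['image'][80:300,180:450],None,fx=2.5,fy=2.5))
E
```

```text
clock 7.2 tcp [0.5985 0.1318 0.0578] yaw_y 94.54 z [-0. -0. -1.] w 26.8 F [ 0.19  0.63 -0.5 ]
tool shift mm [ 1.000e-01  3.000e-01 -1.422e+02] rz 0.04
1 5 78 zmax(tool)  [11. 11. 13. 17. 18. 22.] xr -17.0 10.0
1 10 145 zmax(tool)  [27. 28. 28. 32. 33. 35.] xr -15.0 12.0
1 15 96 zmax(tool)  [36. 36. 37. 37. 37. 39.] xr -15.0 12.0
1 20 128 zmax(tool)  [38. 39. 39. 39. 39. 39.] xr -14.0 11.0
1 25 25 zmax(tool)  [18. 21. 21. 21. 21. 24.] xr -12.0 10.0
1 30 8 zmax(tool)  [12. 13. 16. 18. 20. 20.] xr -6.0 -1.0
-1 5 122 zmax(tool)  [23. 26. 26. 28. 28. 28.] xr -15.0 12.0
-1 10 109 zmax(tool)  [35. 35. 35. 36. 39. 39.] xr -15.0 9.0
-1 15 50 zmax(tool)  [34. 34. 36. 37. 38. 40.] xr -14.0 -10.0
-1 20 14 zmax(tool)  [-50. -48. -45. -43. -41. -37.] xr -13.0 -10.0
```

View pics/s5.png

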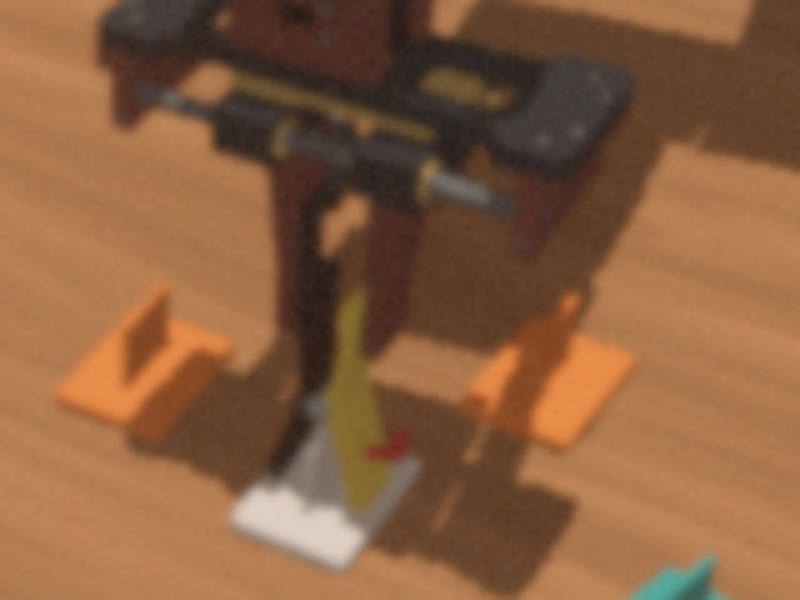

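View pics/wrist5.png

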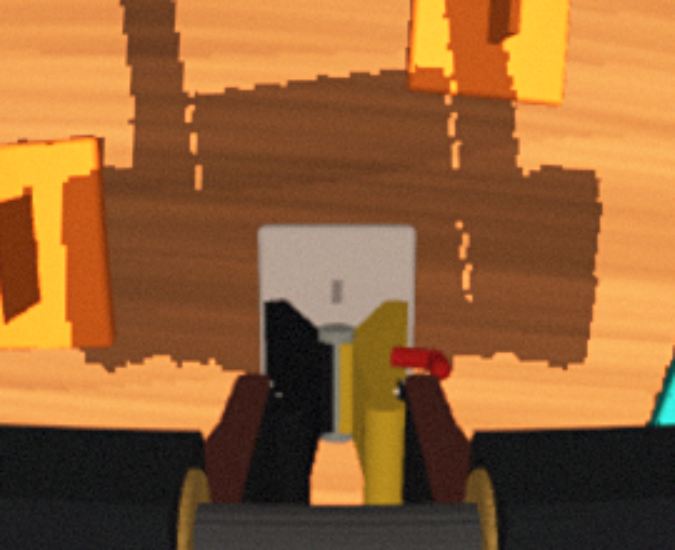

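The clip is squeezed open with both jaws clear of the fin. Lifting straight up.

Call:
jog_arm(moves="0 0 -6 0 0 0 -0.4; 0 0 -14 0 0 0 -0.4; 0 0 -20 0 0 0 -0.4; 0 0 -25 0 0 0 -0.4; 0 0 -25 0 0 0 -0.4; 0 0 -25 0 0 0 -0.4; 0 0 -25 0 0 0 -0.4; 0 0 -15 0 0 0 -0.4")

```text
clock: 8.1
eef_pos: [0.5996, 0.132, 0.2163]
tool_rot: [0.002, -0.04, 0.999, 0.0]
contact_force: [-0.0, 0.2, -0.1]
width: 0.305
```

Call:
jog_arm(moves="0 0 0 0 0 4 -0.4; 0 0 0 0 0 7 -0.4; 0 0 0 0 0 7 -0.4; 0 0 0 0 0 7 -0.4; 0 0 0 0 0 7 -0.4; 0 0 0 0 0 7 -0.4; 0 0 0 0 0 0 -0.4")

```text
clock: 8.8
eef_pos: [0.5984, 0.1318, 0.2132]
tool_rot: [0.0, 0.297, 0.955, 0.0]
contact_force: [0.2, -0.7, -1.0]
width: 0.302
```

Call:
jog_arm(moves="0 0 0 0 0 7 -0.4; 0 0 0 0 0 7 -0.4; 0 0 0 0 0 7 -0.4; 0 0 0 0 0 7 -0.4; 0 0 0 0 0 7 -0.4; 0 0 0 0 0 5 -0.4; 0 0 0 0 0 0 -0.4")

```text
clock: 9.5
eef_pos: [0.5985, 0.1317, 0.2131]
tool_rot: [0.0, 0.604, 0.797, -0.0]
contact_force: [0.7, 0.2, -1.7]
width: 0.3
```

```bash
python3 tips.py pics/s6.png | head -2
python3 - <<'E'
from h import *
delta([.5798,-.2582,.21],15.6)
c=load('scene');cv2.imwrite('pics/s6.png',c['image'])
E
```

```text
clock 9.5 tcp [0.5985 0.1317 0.2131] yaw_y 15.67 z [ 0.e+00 -1.e-04 -1.e+00] w 26.4 F [ 0.74  0.21 -1.67]
tool shift mm [ 0.4  0.  13.1] rz -78.83
clock 9.55 tcp [0.5985 0.1318 0.2131] yaw_y 15.79 z [ 0. -0. -1.] w 26.5 F [ 0.13 -1.15  0.45]
tool shift mm [-370.1 -124.1    3.1] rz 0.19
```

View pics/s6.png

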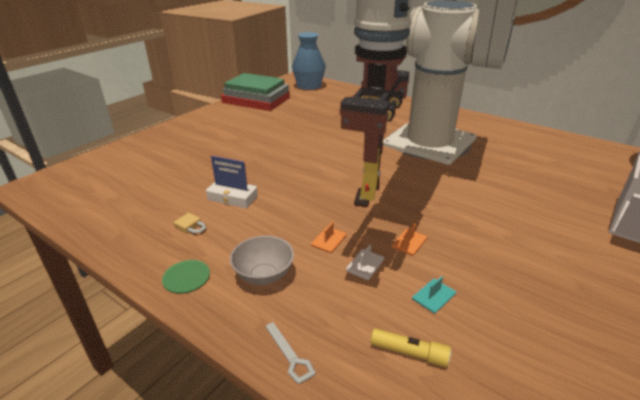

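The clip is held squeezed and off the dock, with the yellow hook side facing the camera (+x). Moving over the card.

Call:
jog_arm(moves="-15 -5 0 0 0 0 -0.4; -28 -9 0 0 0 0 -0.4; -32 -11 0 0 0 0 -0.4; -32 -11 0 0 0 0 -0.4; -32 -11 0 0 0 0 -0.4; -32 -11 0 0 0 0 -0.4; -32 -11 0 0 0 0 -0.4; -32 -11 0 0 0 0 -0.4")

```text
clock: 10.35
eef_pos: [0.5837, -0.1184, 0.213]
tool_rot: [0.0, 0.604, 0.797, -0.0]
contact_force: [-0.3, -0.7, -0.2]
width: 0.3
```

Call:
jog_arm(moves="-32 -11 0 0 0 0 -0.4; -32 -11 0 0 0 0 -0.4; -30 -10 0 0 0 0 -0.4; -25 -8 0 0 0 0 -0.4; -16 -4 0 0 0 0 -0.4; 0 0 0 0 0 0 -0.4; 0 0 0 0 0 0 -0.4; 0 0 0 0 0 0 -0.4")

```text
clock: 11.15
eef_pos: [0.5781, -0.2568, 0.2128]
tool_rot: [-0.0, 0.604, 0.797, 0.0]
contact_force: [0.2, 0.1, -0.6]
width: 0.299
```

```bash
cat > look.py <<'E'
from h import *
import sys
delta([.5798,-.2582,.21],15.6)
n=sys.argv[1]
c=grab('scene');I=c['image'][80:220,160:300];a=cv2.resize(I,(420,420),interpolation=cv2.INTER_CUBIC)
w=grab('wrist');b=cv2.resize(w['image'][120:320,220:420],(380,420),interpolation=cv2.INTER_CUBIC)
cv2.imwrite(f'pics/{n}.png',np.hstack([a,b]))
P=pts(c);Rs=R.from_euler('z',15.6-90,degrees=True)
L=Rs.inv().apply((P-[.5798,-.2582,.110]).reshape(-1,3)).reshape(P.shape)*1000
hsv=cv2.cvtColor(c['image'],cv2.COLOR_BGR2HSV)
box=np.zeros(hsv.shape[:2],bool);box[60:215,160:300]=1
near=box&(np.abs(L[...,0])<60)&(np.abs(L[...,1])<60)
ym=near&(cv2.inRange(hsv,(22,120,50),(36,255,255))>0)&(L[...,2]>-70)
bl=near&(cv2.inRange(hsv,(100,80,20),(130,255,255))>0)
dk=near&(hsv[...,2]<48)
for nm,m in [('yellow',ym),('card',bl)]:
    k=L[m]
    if len(k): print(nm,len(k),'min',np.percentile(k,2,0).round(1),'med',np.median(k,0).round(1),'max',np.percentile(k,98,0).round(1))
k=L[ym]
for z in range(-40,120,8):
    q=k[(k[:,2]>=z)&(k[:,2]<z+8)]
    if len(q)>1: print(z,len(q),np.median(q,0).round(1),q[:,0].min().round(0),q[:,0].max().round(0))
E
python3 look.py l1
```

```text
clock 11.15 tcp [ 0.5781 -0.2568  0.2128] yaw_y 15.62 z [-4.e-04  5.e-04 -1.e+00] w 26.3 F [ 0.15  0.09 -0.65]
tool shift mm [-1.8  1.2  2.8] rz 0.02
yellow 31 min [-14.3   6.6  67.3] med [ -7.3  10.2 100.9] max [  2.5  20.2 131.9]
card 49 min [-22.1  -0.4 -70.8] med [ 31.9   1.8 -49.2] max [38.9  3.7 -6.1]
64 7 [-4.7 18.2 68.1] -13.0 -1.0
88 5 [-8.8 11.4 91.1] -14.0 -7.0
96 4 [-8.4  8.2 98.5] -14.0 -2.0
104 6 [ -0.3   7.8 106.2] -11.0 3.0
112 4 [ -5.9   9.3 119.2] -12.0 -2.0
```

View pics/l1.png

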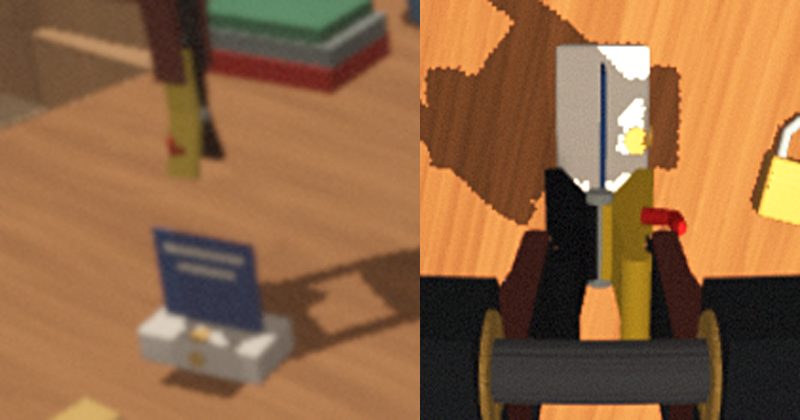

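The hook is on the studded side and the clip is nearly centred: hinge at u≈600 and card at u≈603 in the wrist crop. The tips are about 64 mm above the card edge. I'll correct by about 2 mm and descend part way.

Call:
jog_arm(moves="-2 1 0 0 0 0 -0.4; 0 0 12 0 0 0 -0.4; 0 0 18 0 0 0 -0.4; 0 0 14 0 0 0 -0.4; 0 0 8 0 0 0 -0.4; 0 0 0 0 0 0 -0.4; 0 0 0 0 0 0 -0.4; 0 0 0 0 0 0 -0.4")

```text
clock: 12.05
eef_pos: [0.5803, -0.2598, 0.1616]
tool_rot: [0.001, 0.605, 0.796, 0.0]
contact_force: [0.1, -0.6, -0.7]
width: 0.301
```

```bash
python3 look.py l2
```

```text
clock 12.05 tcp [ 0.5803 -0.2598  0.1616] yaw_y 15.54 z [ 1.1e-03 -5.0e-04 -1.0e+00] w 26.5 F [ 0.12 -0.64 -0.71]
tool shift mm [  1.7   0.  -48.4] rz -0.06
yellow 11 min [-8.6  6.4 36.8] med [-0.9 10.2 50.9] max [ 6.3 13.2 70. ]
card 50 min [-32.8   0.2 -70.7] med [ 26.4   2.4 -48.5] max [37.9  4.6 -8.7]
32 2 [-1.6 12.8 37.3] -5.0 2.0
40 2 [-0.9 10.1 43.4] -8.0 6.0
48 2 [ 2.7 11.2 49.5] 0.0 5.0
56 3 [-3.4  9.9 61.9] -9.0 6.0
64 2 [-2.8  9.  68.9] -5.0 -1.0
```

View pics/l2.png

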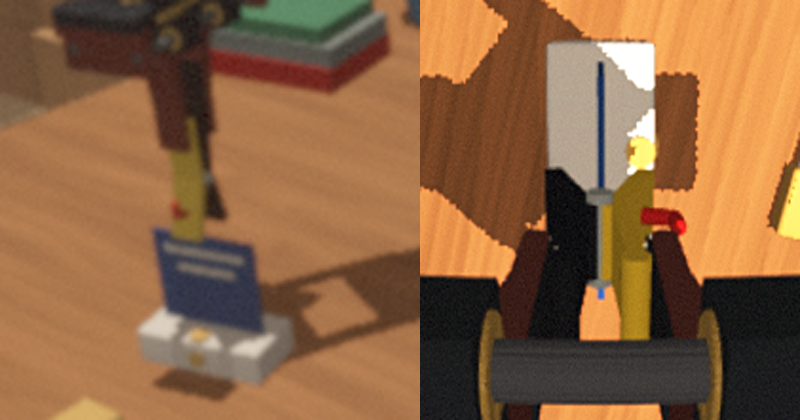

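The card (u≈600) is midway between the jaws and the tips are about 12 mm above the edge. Descending 29 mm.

Call:
jog_arm(moves="0 0 6 0 0 0 -0.4; 0 0 8 0 0 0 -0.4; 0 0 8 0 0 0 -0.4; 0 0 7 0 0 0 -0.4; 0 0 0 0 0 0 -0.4; 0 0 0 0 0 0 -0.4; 0 0 0 0 0 0 -0.4; 0 0 0 0 0 0 -0.4")

```text
clock: 12.95
eef_pos: [0.58, -0.2597, 0.1323]
tool_rot: [0.0, 0.605, 0.796, 0.0]
contact_force: [-0.9, -0.3, -0.6]
width: 0.299
```

```bash
python3 look.py l3; python3 -c "
from h import *
c=load('scene');cv2.imwrite('pics/l3b.png',cv2.resize(c['image'][130:210,190:270],None,fx=7,fy=7,interpolation=cv2.INTER_CUBIC))"
```

```text
clock 12.95 tcp [ 0.58   -0.2597  0.1323] yaw_y 15.54 z [ 7.e-04 -3.e-04 -1.e+00] w 26.3 F [-0.92 -0.34 -0.62]
tool shift mm [  1.5   0.2 -77.7] rz -0.06
yellow 6 min [-9.2  7.8  9.9] med [-2.5  9.9 22. ] max [ 4.4 11.3 38.7]
card 54 min [-34.4  -0.2 -70.1] med [ 21.7   2.1 -50.2] max [38.6  5.3 -4.9]
8 2 [-8.2 10.7 10.9] -9.0 -7.0
16 2 [-2.5  9.5 22. ] -6.0 1.0
```

View pics/l3.png

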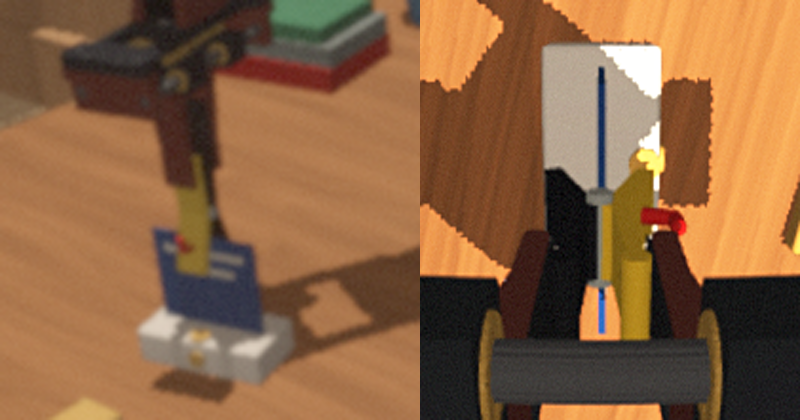

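View pics/l3b.png

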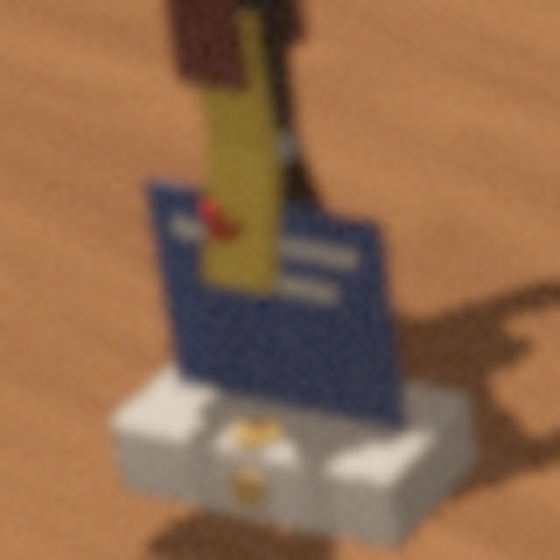

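Run:
```python
from h import *
c=load('scene');Rs=R.from_euler('z',15.6-90,degrees=True);K=c['K']
def ray(cu,cv_,y):
    u,v=190+cu/7,130+cv_/7
    d=rot(c['orientation']).apply([(u-K[0,2])/K[0,0],(v-K[1,2])/K[1,1],1])
    o=Rs.inv().apply(c['eye']-np.array([.5798,-.2582,.110]));d=Rs.inv().apply(d)
    return ((o+(y-o[1])/d[1]*d)*1000).round(1)
for n,p,y in [('ytip L outer',(200,281),.021),('ytip R outer',(278,294),.021),('card TL',(148,185),0.0015),('card TR',(382,225),.0015),('card BL',(178,378),.0015)]: print(n,ray(*p,y))
P=pts(c);L=Rs.inv().apply((P-[.5798,-.2582,.110]).reshape(-1,3)).reshape(P.shape)*1000
for v in range(162,174,2): print(v,L[v,220:232:3].round(0).tolist())
w=load('wrist');print(w['depth'].min(),w['depth'].max(),w['eye'])
cv2.imwrite('pics/w7.png',cv2.resize(w['image'][190:290,260:370],None,fx=6,fy=6,interpolation=cv2.INTER_CUBIC))
```

```text
ytip L outer [ 14.5  21.  -23.9]
ytip R outer [-15.3  21.  -23. ]
card TL [43.4  1.5 -2.7]
card TR [-45.9   1.5  -1.5]
card BL [ 44.2   1.5 -79. ]
162 [[1.0, 30.0, 4.0], [-1.0, 20.0, 0.0], [-515.0, 753.0, 468.0], [-11.0, 12.0, -2.0]]
164 [[2.0, 30.0, -1.0], [-0.0, 21.0, -5.0], [-7.0, 19.0, -4.0], [-10.0, 12.0, -8.0]]
166 [[11.0, 18.0, -14.0], [1.0, 21.0, -10.0], [-5.0, 17.0, -11.0], [-10.0, 13.0, -12.0]]
168 [[10.0, 21.0, -17.0], [1.0, 21.0, -16.0], [-6.0, 20.0, -15.0], [-11.0, 16.0, -16.0]]
170 [[10.0, 22.0, -22.0], [1.0, 23.0, -20.0], [-4.0, 18.0, -21.0], [-11.0, 16.0, -21.0]]
172 [[25.0, 2.0, -41.0], [15.0, 4.0, -38.0], [7.0, 4.0, -37.0], [-1.0, 3.0, -35.0]]
0.0 1.1831623 [ 0.56204191 -0.19685317  0.32201172]
```

View pics/w7.png

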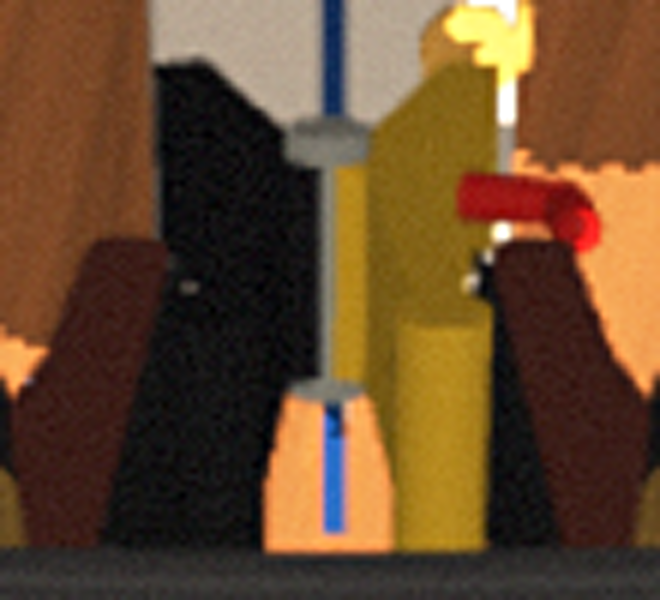

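The checks agree:
- **Depth:** the tips are about 20 mm below the card edge.
- **Centring:** the clip is centred within about 1 mm in x and y.
- **Sides:** the hook jaw is on the studded side.
- **Stand:** it has not moved, and the measured force is only noise.

Handing in.

```bash
python3 -c "
from h import *
s=get_state();print(s['clock'],s['contact_force'],s['width']);print(sign_off())"
```

```text
13.05 [-0.28640139  0.73394091  0.05678972] 0.2981483378529629
the job is handed in; nothing more can be done
None
```

The clip is squeezed open and held around the middle of the blue card's top edge, and I handed the job in at 13 s. The hand-in gives no verdict, so what follows is from my own measurements.

**What I did:** I pinched the handles to about 26 mm and lifted the clip straight off the fin. I turned it 79° so the red hook faces the studded side, then lowered it over the card.

**Last checks:**
- **Depth:** the yellow tip measured about 20 mm below the card edge (20–24 mm depending on the method). I did not measure the black tip separately.
- **Centring:** the clip is within about 1 mm of the card's middle. In the wrist view the card stands midway between the jaws.
- **Clearance:** the jaws should be about 30 mm apart at this squeeze, going by the given figures. Force readings stayed under about 1 N, no more than their noise, so they cannot confirm the 0.3 N limit on their own. The wrist view shows a gap on both sides of the card.
- **Stand and bystanders:** the card measured within about 1 mm of where it started. I did not re-measure the bowl, fob, torch and padlock at the end, but the arm never went near them.

**What went wrong on the way:** my first pinch closed on nothing. The real fingertips sit about 28 mm higher than the reported tool position. I measured that in the camera depth image, reopened, went 28 mm lower and gripped properly. I took the remaining heights from the images.

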